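# Move the charged battery pack from its charger to the cordless chopper

### The arm

A 6-joint arm with a two-finger parallel gripper is mounted at the origin on a cart in front of the work surface, level with it; the furniture and walls round the work are solid. World frame = base frame: x ahead of the robot, y to its left, z up, the work surface at z = 0. Lengths are in mm, angles in rad, forces in N, time in s.
With the tool pointing down it reaches from about 300 to 775 mm from the base axis. Payload 14.6 kg.
Tool frame: the origin (TCP) lies at the very end of the fingers, on their centre line; the grasp point (between the pads) lies 19 mm behind it; z points along the fingers, y is the line along which they close (so a half turn about z gives the same grasp; the last joint's range is limited). The gripper opens to 94 mm and grips with 3 to 60 N. Pads are 16 mm wide; open, the fingers measure 119 mm over their backs; the gripper's body (75 mm by 177 mm) begins 78 mm behind the grasp point.
Start: joints at [1.259, 0.3, 1.521, -0, 1.321, -0.067], TCP at [133.297, 533.593, 205.446] pointing down, gripper open.
Joint ranges: [-3.03, 3.03], [-0.79, 2.21], [0.23, 2.52], [-1.04, 4.18], [0, 3.07], [-2.55, 2.55]. Speed limits (rad/s): [2.22, 2.22, 2.57, 3.14, 3.14, 3.14].

### API

Orientations are given as [roll, pitch, yaw] about the fixed x, y, z axes, in that order (R = Rz(yaw) Ry(pitch) Rx(roll)).
In Python, from cell import manip, camera, get_calibration gives the robot as it stands. The module is installed in compiled form; this text tells all that it offers.
- The arm moves only by the tool jog_arm, never from a script. Its argument "plan" is one flat list of numbers, 6 for each row, row after row: the shift along the world's x, y, z in m, then the turn, a rotation vector about the world's x, y, z in degrees. A call has 1 to 20 rows; each row is the pose to reach, as a shift and turn from the pose commanded when the call began; what a row does not reach only later rows make up. A row lasts 1/10 s, in which the tool goes at most 50 mm and 8.59 degrees, less where a joint would pass 70% of its speed; a pose out of reach is approached as far as the arm can. A call with a gripper value outside its range is refused whole. "claw" is the finger opening in m, from 0 to 0.094, set as the call begins (left out, the last holds). The fingers move at their own pace and stop on an object; "force" is the grip in N (left out, the last holds). Time passes only in rows, so rows that repeat a pose let the fingers close. It gives the time, the measured TCP pose, the force, the opening and the grip force at its end, in the units of the state.
- manip.read_state(): the state, without advancing time (a new reading comes with each control period).
- camera(name): name is "scene" or "side" or "wrist"; returns (picture, depth): 420x560x3 uint8, red, green, blue; 420x560 float32, mm along the optical axis (not along the pixel's ray), 0 where there is no reading.
- get_calibration(name): a dict with "fx", "fy", "cx", "cy" (pixels), "origin" and "attitude" of the camera in the world. Camera axes: x right, y down, z forward; pixel columns grow to the right and rows downward; lengths in mm; the calibration is good to about 2 mm. A picture is of the moment at which its call begins: read the wrist's pose just before it. get_calibration takes no time and is no camera call; for the wrist camera it gives the pose at the moment of the call.
- manip.sign_off(): hands the job in; it is judged then, once.
The state is a dict: "clock": time; "joints": joint angles; "qd": joint speeds; "effort": joint torques, N m; "eef_pos": TCP position; "eef_rot": TCP orientation; "wrist_force": force on the tool from outside, world axes, zero at the start; "moment": the same for the moment, N m; "finger_gap": finger opening in mm; "finger_force": force on a finger pad.
Only numpy, scipy, OpenCV 4.12 (cv2) and the standard library are available. Lean on these libraries where they do the work, as an engineer would, in place of code of your own. Each camera call takes 0.05 s, during which the arm holds its last target. There are 200 camera calls.

### The job

Put the charged battery into the cordless chopper: press the charger's orange catch so that the pack pops forward, slide the pack right out (its blue fin is the handle) and set it down upright, letting go of it to change your grip. Then slide it nose first along the chopper's rails, the fin going in under the chopper so that only the bare tail is left to hold, until it is fully home and the orange catch has clicked up behind it. Leave the other things on the worktop where they stand.

Things in the scene. Friction and masses are not known exactly. Their poses are not given: they have to be found in the camera images.
- pack: Black battery pack 120 (x) x 50 (y) x 30 (z) mm, 0.15 kg, heavier at its tail. Origin: centre of underside; +x to its nose (brass contacts). On top a blue grip fin: 12 thick (y), x +8 to +50 mm, up to z 60. Low flanges (z 0-6, 58 mm over both) on both sides from x -19 to +59; the bare ribbed tail (x -60 to -20) has none. Starts in the charger, nose inwards, origin 12 mm above charger's, same axes.
- pack_nose (a point): Lower middle of the pack's nose face, 60 mm along +x from the pack's origin.
- charger: Grey charger, fixed, 90 mm wide (y). Origin: on the worktop, mid channel; x points inwards, the pack leaves along -x. Channel floor 12 mm high, x -105 to +64, 61 mm between walls that are 40 mm high; head beyond, x 64 to 100, 52 high. A sprung plunger in the head pushes the pack out with 5 to 4 N over 16 mm once the catch is pressed, then stops.
- lip_end (a point): Outer end of the charger's lips, at x -20 mm on its channel floor. The lips (8 mm above the floor, 54 mm between them) run from here to the head over the pack's flanges: the pack can be lifted only when its flanges have passed this point, that is at least 80 mm out from its start (the plunger's 16 mm included).
- charger_catch (a joint): Charger's catch: orange tab, 26 mm wide (y), 6 mm above the channel floor. Upright inner face at charger x -60 mm blocks the pack's tail; flat top x -60 to -72, then ramp down to x -88. Value: depth pressed, m (0 up, 0.0075 at most); from about 0.006 the pack is free and slides out over it. Spring 1 to 2 N; pressing takes up to about 6 N while the pack leans on it.
- chopper: White cordless mini chopper, fixed, 104 mm wide. Origin: on the worktop under the middle of its body's front face; x points inwards. Apron in front: 12 mm high, out to x -95. Body x 0 to 105, 90 high; clear bowl with black lid on top from x 18, up to 168 high. Battery bay in the front: 61 wide, floor level with the apron, roof 76 mm above the worktop, end wall at x 62.
- rail_mouth (a point): Start of the chopper's grey rails, on the apron at chopper x -8 mm, 12 mm above the worktop. Rails: 61 mm between walls; lips over the pack's flanges, 54 mm apart, slope from 17 mm above the floor at x -12 down to 9 mm at x +4. Flared guides, 13 mm tall, lead in from x -22 (about 80 mm wide there). The pack goes in nose first, centred, sliding on the apron along the chopper's x.
- chopper_catch (a joint): Chopper's catch: an equal orange sprung tab in the apron, 6 mm high, ramp from chopper x -90 to -75, upright inner face at x -62 mm. The sliding pack presses it down; it springs up behind the tail when the pack is home. Value: depth pressed, m (0 up, 0.0075 at most).
- bay_home (a point): Where the pack's nose point lies when the pack is home: 60 mm inside the chopper's front face, 12 mm above the worktop. The pack's origin is then 12 mm above the chopper's, same axes, with its 60 mm tail outside and its fin inside, under the body.
- by_cocoa_tin: Bystander: green and white tin, 61 mm wide, 104 high. Origin: centre of the underside.
- by_honey_jar: Bystander: glass honey jar with black lid, 63 mm wide, 94 high. Origin: centre of the underside.
- by_tea_box_green: Bystander: small green tea box, 58x69x78 mm. Origin: centre of the underside.
- by_mug_used: Bystander: white mug with grey dots, 82 mm wide plus handle, 91 high. Origin: centre of the underside.
- by_shaker_1: Bystander: small clear and white shaker, 30 mm wide, 43 high. Origin: centre of the underside.
- by_salt_mill: Bystander: turned wooden mill, 58 mm wide, 170 high. Origin: centre of the underside.
Not all that is in view belongs to the job. Leave any green look-alike of the chopper alone.

How it is judged:
By the outcome, as a careful person would: the job done as asked, in the order asked, and still so for the second after the job is handed in, with the robot touching nothing.
It also fails if it takes over 67 s, if anything falls off the work surface, if the arm or the gripper's body presses on something with over 40 N, if the wrist force passes 120 N, or if a joint passes its speed limit or range.

## Working session

There is one attempt and no reset: what is moved stays moved. The work goes in short steps, Python scripts to look and compute and a tool call to move; the robot and the scene stay as the last step left them, time stands still between calls to the robot, and variables do not carry over. Pictures are saved under pics/ and viewed, at most 10 in all, crops included, and the job is handed in when it is done.

Besides the shell and the picture viewer there is one more tool, called as name(argument=value, ...) on one line, values as JSON. jog_arm: Moves the arm, as the interface text tells. Its arguments: {"type":"object","properties":{"plan":{"type":"array"},"claw":{"type":"number"},"force":{"type":"number"}},"required":["plan"]}

```bash
mkdir -p pics; cat > h.py <<'E'
import numpy as np, cv2
from cell import manip, camera, get_calibration
from scipy.spatial.transform import Rotation as R
def cap(n, f=None):
    c=get_calibration(n); p,d=camera(n)
    if f: cv2.imwrite('pics/'+f, p[:,:,::-1])
    v,u=np.mgrid[:420,:560]; d=d.astype(float)
    P=np.stack([(u-c['cx'])/c['fx']*d,(v-c['cy'])/c['fy']*d,d],-1)
    A=np.array(c['attitude'],float)
    A=A if A.shape==(3,3) else R.from_euler('xyz',A).as_matrix()
    W=P@A.T+np.array(c['origin']); W[d==0]=np.nan
    return p,W
E
python3 - <<'E'
from h import *
for n in ('scene','side'):
    print(get_calibration(n))
    p,W=cap(n,n+'0.png'); np.savez(n+'0.npz',p=p,W=W)
print(manip.read_state())
E
```

```text
{'fx': 435.7145677428201, 'fy': 435.7145677428201, 'cx': 277.6065761284593, 'cy': 205.94314764866314, 'origin': array([-208.94307655, -600.6455687 ,  802.2383625 ]), 'attitude': array([-2.15101977e+00, -1.01167594e-03, -7.37482722e-01])}
{'fx': 391.4632515957585, 'fy': 391.4632515957585, 'cx': 280.531351029352, 'cy': 205.90807612194533, 'origin': array([ 119.09848009, -712.13795283,  463.42215946]), 'attitude': array([-1.94755971, -0.0262021 , -0.44659333])}
{'clock': 0.1, 'joints': array([ 1.25937310e+00,  3.00403944e-01,  1.52148285e+00,  2.91773481e-05,
        1.32070210e+00, -6.65979373e-02]), 'qd': array([-5.49919995e-04, -3.03802515e-04, -2.57323678e-03,  8.73200642e-04,
       -4.03660162e-05,  1.19817967e-03]), 'effort': array([ 2.34990846e-03, -5.32638574e+01, -3.53289521e+01,  7.10352184e-02,
        2.34638614e-02, -8.40316216e-05]), 'eef_pos': array([133.23924709, 533.38957348, 204.96472038]), 'eef_rot': array([-3.14060050e+00, -9.44986594e-05,  2.89676008e+00]), 'wrist_force': array([ 0.82300495, -0.10505779,  0.46570979]), 'moment': array([ 0.02291386, -0.06056828,  0.01450158]), 'finger_force': 0.0, 'finger_gap': 94.15062459770967}
```

View pics/scene0.png

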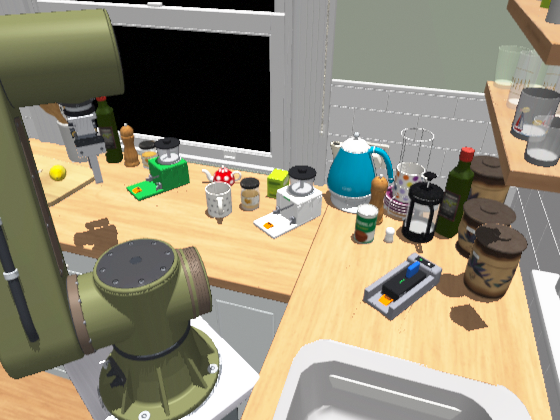

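View pics/side0.png

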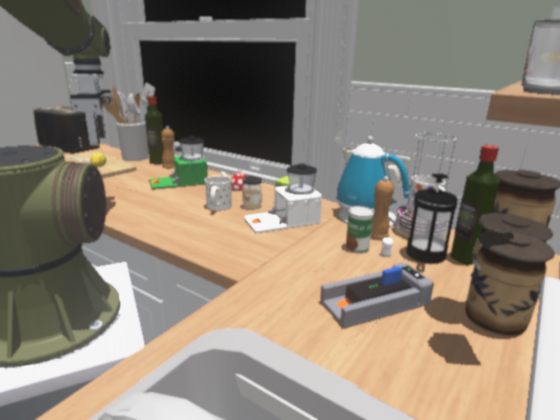

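The scene view shows the charger (about 403,285) with its orange catch near (385,299) and blue fin near (412,268). The white chopper is near (295,200), with its catch near (273,222). The green look-alike is at (165,170).

```bash
python3 - <<'E'
from h import *
for n,rb in (('scene',((340,230,450,330),(240,160,335,245))),('side',((315,255,440,325),(235,160,330,240)))):
    z=np.load(n+'0.npz');p=z['p'];W=z['W']
    h=cv2.cvtColor(p,cv2.COLOR_RGB2HSV)
    for k,(a,b,c,d) in enumerate(rb):
        m=np.zeros((420,560),bool);m[b:d,a:c]=1
        H,S,V=h[...,0],h[...,1],h[...,2]
        for nm,q in (('orange',(H<14)&(S>200)&(V>150)),('blue',(H>100)&(H<125)&(S>150)&(V>90))):
            q=q&m
            if q.sum()>5: print(n,k,nm,q.sum(),np.nanmedian(W[q],0).round(1),np.argwhere(q).mean(0))
        P=W.reshape(-1,3)[(m&(W[...,2]>(34 if k==0 else 6))&(W[...,2]<(46 if k==0 else 16))).ravel()]
        r=cv2.minAreaRect(P[:,:2].astype(np.float32)); print(n,k,len(P),r, np.median(P[:,2]))
        if k==1:
            P=W.reshape(-1,3)[(m&(W[...,2]>84)&(W[...,2]<95)).ravel()]
            print(len(P),cv2.minAreaRect(P[:,:2].astype(np.float32)),cv2.boxPoints(cv2.minAreaRect(P[:,:2].astype(np.float32))))
E
```

```text
scene 0 orange 6 [ 515.3 -205.2   21. ] [297.16666667 386.5       ]
scene 0 blue 143 [ 605.5 -212.9   63.8] [269.22377622 412.41258741]
scene 0 1522 ((634.347412109375, -173.08966064453125), (329.6486511230469, 230.01454162597656), 43.72635269165039) 41.26507652632466
scene 1 934 ((659.8759155273438, 304.5796813964844), (483.25018310546875, 316.44097900390625), 52.6478157043457) 12.543581945406345
643 ((683.7869873046875, 284.3568115234375), (338.67840576171875, 231.0725860595703), 0.17799097299575806) [[514.0897  399.3665 ]
 [514.8075  168.29501]
 [853.48425 169.34714]
 [852.7665  400.4186 ]]
side 0 blue 66 [ 612.1 -213.8   72.3] [270.62121212 392.81818182]
side 0 2074 ((623.1149291992188, -206.83673095703125), (292.5783386230469, 103.64866638183594), 1.9708747863769531) 42.13606531875902
side 1 786 ((673.522216796875, 409.34326171875), (543.6703491210938, 300.26318359375), 76.40853881835938) 13.433468755261117
467 ((673.19189453125, 319.176513671875), (271.0371398925781, 285.9457092285156), 18.256717681884766) [[499.70514 412.49786]
 [589.28485 140.94597]
 [846.67865 225.85516]
 [757.09894 497.40704]]
```

jog_arm(plan=[0,0,0.05,0,0,0,0,0,0.1,0,0,0,0.02,-0.02,0.15,0,0,0,0.347,-0.233,0.2,0,0,0,0.347,-0.233,0.2,0,0,0,0.347,-0.233,0.2,0,0,0,0.347,-0.233,0.2,0,0,0,0.347,-0.233,0.2,0,0,0,0.347,-0.233,0.2,0,0,0,0.347,-0.233,0.2,0,0,0,0.347,-0.233,0.2,0,0,0,0.347,-0.233,0.2,0,0,0,0.347,-0.233,0.2,0,0,0,0.347,-0.233,0.2,0,0,0,0.347,-0.233,0.2,0,0,0])

```text
clock: 1.6
eef_pos: [479.4, 301.4, 405.6]
eef_rot: [3.141, 0.0, 2.898]
wrist_force: [-0.5, 0.1, 0.4]
finger_gap: 93.9
finger_force: 0.0
```

```bash
python3 - <<'E'
from h import *
c=get_calibration('wrist'); print(c, R.from_euler('xyz',c['attitude']).as_matrix().round(2))
p,W=cap('wrist','w1.png'); np.savez('w1.npz',p=p,W=W)
E
```

```text
{'fx': 377.93628692491114, 'fy': 377.93628692491114, 'cx': 279.76283249940616, 'cy': 206.2567597751675, 'origin': array([416.5709606 , 316.61571445, 584.77368958]), 'attitude': array([2.91353844e+00, 9.50324957e-04, 1.32782922e+00])} [[ 0.24  0.95  0.22]
 [ 0.97 -0.23 -0.06]
 [-0.    0.23 -0.97]]
```

View pics/w1.png

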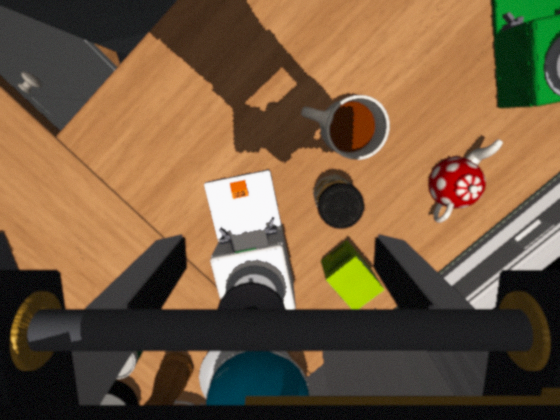

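The wrist view shows the chopper apron with corners near (205,183) and (269,170), and the orange catch at (239,188). The body lies below, heading roughly along world +x.

```bash
cat >> h.py <<'E'
def plane(c,uv,z):
    uv=np.atleast_2d(uv).astype(float)
    A=R.from_euler('xyz',c['attitude']).as_matrix()
    r=np.c_[(uv[:,0]-c['cx'])/c['fx'],(uv[:,1]-c['cy'])/c['fy'],np.ones(len(uv))]@A.T
    o=np.array(c['origin']); return o+r*((z-o[2])/r[:,2])[:,None]
def blob(m,u,v):
    n,l=cv2.connectedComponents(m.astype(np.uint8)); return l==l[v,u]
E
python3 - <<'E'
from h import *
z=np.load('w1.npz');p=z['p'];W=z['W'];c=get_calibration('wrist')
h=cv2.cvtColor(p,cv2.COLOR_RGB2HSV);H,S,V=[h[...,i] for i in range(3)]
m=(V>200)&(S<40); b=blob(m,225,205)
org=(H<14)&(S>200)&(V>150); org[:,300:]=0; org[:150]=0;org[240:]=0
print('orange',org.sum(),plane(c,np.argwhere(org)[:,::-1],18).mean(0))
print('z apron',np.nanmedian(W[b][:,2]))
b[240:]=0
uv=np.argwhere(b)[:,::-1]; X=plane(c,uv,12)[:,:2]
r=cv2.minAreaRect(X.astype(np.float32)); print(r,cv2.boxPoints(r))
# side edges: per row first/last
E=[[],[],[]]
for v in range(188,222):
    u=np.where(b[v])[0]; E[0].append((u.min()-.5,v));E[1].append((u.max()+.5,v))
for u in range(210,266):
    v=np.where(b[:,u])[0]; E[2].append((u,v.min()-.5))
for e in E:
    Y=plane(c,e,12)[:,:2].astype(np.float32); f=cv2.fitLine(Y,cv2.DIST_HUBER,0,.01,.01).ravel(); print(f, np.degrees(np.arctan2(f[1],f[0])))
E
```

```text
orange 115 [500.56433751 230.22120714  18.        ]
z apron 11.956273090504283
((529.5443115234375, 228.60897827148438), (102.72616577148438, 89.9081802368164), 87.4655990600586) [[482.36295 179.28398]
 [572.18317 175.3083 ]
 [576.7257  277.93396]
 [486.90546 281.90967]]
[ 9.9906713e-01 -4.3183666e-02  5.1755634e+02  1.7734474e+02] -2.4750116
[ 9.9917024e-01 -4.0728796e-02  5.4159943e+02  2.7937054e+02] -2.3342338
[4.0282153e-02 9.9918836e-01 4.8475461e+02 2.3256125e+02] 87.691376
```

jog_arm(plan=[0,-0.05,0,0,0,8,0,-0.1,0,0,0,14,0,-0.15,0,0,0,14,0,-0.2,0,0,0,14,0,-0.25,0,0,0,14,0,-0.3,0,0,0,14,0,-0.35,0,0,0,14,0,-0.4,0,0,0,14,0,-0.45,0,0,0,14,0,-0.5,0,0,0,14,0,-0.505,0,0,0,14,0,-0.505,0,0,0,14,0,-0.505,0,0,0,14,0,-0.505,0,0,0,14])

```text
clock: 3.05
eef_pos: [480.5, -202.9, 405.9]
eef_rot: [-3.141, 0.001, -3.14]
wrist_force: [-0.5, 0.3, 0.5]
finger_gap: 94.1
finger_force: 0.0
```

```bash
python3 - <<'E'
from h import *
c=get_calibration('wrist'); print(manip.read_state()['joints'])
p,W=cap('wrist','w2.png'); np.savez('w2.npz',p=p,W=W,c=np.array([c],dtype=object))
E
```

```text
[-4.69809851e-01  1.71291286e-01  1.22524216e+00  1.05248639e-04
  1.74434669e+00 -2.04218828e+00]
```

View pics/w2.png

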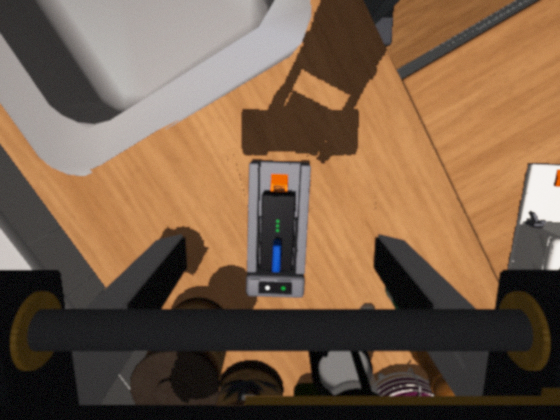

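The wrist view shows the charger: catch at (279,182), pack and fin at (277,258), and the head end at y≈296. Free wood lies to its right around (400,200).

```bash
python3 - <<'E'
from h import *
z=np.load('w2.npz',allow_pickle=True);p=z['p'];W=z['W'];c=z['c'][0]
h=cv2.cvtColor(p,cv2.COLOR_RGB2HSV);H,S,V=[h[...,i].astype(int) for i in range(3)]
org=(H<16)&(S>200)&(V>170); org[:165]=0;org[200:]=0;org[:,:260]=0;org[:,300:]=0
X=plane(c,np.argwhere(org)[:,::-1],18); print('orange',org.sum(),X.min(0),X.max(0),X.mean(0))
bl=(H>100)&(H<125)&(S>150)&(V>80); bl[:230]=0;bl[290:]=0
X=plane(c,np.argwhere(bl)[:,::-1],72); print('blue',bl.sum(),X.min(0),X.max(0),X.mean(0))
# charger outer top edges from grey/wood saturation
m=(S<70); b=blob(m,253,220)
E=[[],[]]
for v in range(175,265,1):
    L=np.where(S[v,235:262]<80)[0]; Rr=np.where(S[v,296:325]<80)[0]
    if len(L) and len(Rr): E[0].append((235+L.min()-.5,v));E[1].append((296+Rr.max()+.5,v))
fs=[]
for e in E:
    Y=plane(c,e,40)[:,:2].astype(np.float32); f=cv2.fitLine(Y,cv2.DIST_HUBER,0,.01,.01).ravel(); f[:2]*=np.sign(f[0]);print(f,np.degrees(np.arctan2(f[1],f[0])))
# outer end edge
e=[]
for u in list(range(252,258))+list(range(302,308)):
    q=np.where(S[150:175,u]<80)[0]
    if len(q): e.append((u,150+q.min()-.5))
Y=plane(c,e,40)[:,:2]; print('front',Y.mean(0),Y.std(0))
print('wood',plane(c,[(330,200),(400,190),(400,120),(420,250),(330,150),(350,240)],0).round())
print('kerf',W[150:175:3,254].round(1).tolist())
# height map from scene + wrist
w=np.vstack([W.reshape(-1,3),np.load('scene0.npz')['W'].reshape(-1,3),np.load('w1.npz')['W'].reshape(-1,3)])
w=w[~np.isnan(w[:,0])]
for x0 in range(380,760,40):
    r=[]
    for y0 in range(-360,360,40):
        q=w[(w[:,0]>=x0)&(w[:,0]<x0+40)&(w[:,1]>=y0)&(w[:,1]<y0+40)&(w[:,2]<330)]
        r.append(int(np.percentile(q[:,2],97)) if len(q)>3 else -999)
    print(x0,r)
E
```

```text
orange 199 [ 499.02328378 -217.25016962   18.        ] [ 522.10900054 -194.37375866   18.        ] [ 508.76379555 -205.38054053   18.        ]
blue 245 [ 591.77077583 -216.32885567   72.        ] [ 633.03445912 -203.29275382   72.        ] [ 612.18273929 -209.15535965   72.        ]
[ 9.9914920e-01 -4.1242018e-02  5.5187152e+02 -2.5148204e+02] -2.363664
[ 9.9926060e-01 -3.8447872e-02  5.5227881e+02 -1.6246268e+02] -2.2034438
front [ 476.33197826 -204.30667822] [ 1.30737505 36.11072917]
wood [[ 541. -124.    0.]
 [ 525.  -15.    0.]
 [ 418.  -23.    0.]
 [ 625.   25.    0.]
 [ 463. -127.    0.]
 [ 608.  -90.    0.]]
kerf [[462.9, -243.5, 1.6], [467.8, -243.8, -1.7], [472.3, -243.8, -0.9], [476.9, -243.8, -0.2], [478.7, -242.1, 25.0], [481.3, -241.1, 40.6], [485.9, -241.3, 38.6], [490.2, -241.3, 38.8], [494.6, -241.4, 38.5]]
380 [5, 3, 2, 2, 2, 2, 2, 2, 2, 2, 2, 2, 2, 2, 2, 2, 2, 74]
420 [2, 2, 2, 2, 2, 2, 2, 2, 2, 2, 2, 2, 2, 2, 2, 2, 2, 78]
460 [2, 2, 40, 40, 40, 3, 2, 2, 2, 2, 2, 2, 2, 12, 15, 14, 2, 2]
500 [2, 2, 41, 43, 42, 3, 2, 2, 2, 2, 2, 2, 2, 13, 19, 15, 2, 94]
540 [2, 2, 41, 44, 43, 2, 2, 2, 2, 2, 2, 2, 2, 85, 85, 34, 2, 95]
580 [2, 2, 41, 72, 43, 1, 2, 2, 2, 2, 2, 2, 2, 155, 156, 156, 2, 2]
620 [2, 2, 52, 72, 52, 2, 2, 2, 95, 88, 2, 1, 1, 156, 169, 157, 1, 78]
660 [2, 2, 53, 55, 54, 2, 2, 2, 104, 104, 3, 2, 2, 156, 158, 155, 1, 78]
700 [167, 164, 3, 1, 1, 2, 3, 42, 103, 104, 3, 4, 2, 4, 3, 1, 1, 77]
740 [174, 166, 3, 4, 93, 148, 148, 136, 2, 152, 124, 85, 138, 154, 133, 2, -999, 268]
```

jog_arm(plan=[0.015,0,-0.045,0,0,-2.3,0.03,-0.001,-0.09,0,0,-2.3,0.03,-0.001,-0.135,0,0,-2.3,0.03,-0.001,-0.18,0,0,-2.3,0.03,-0.001,-0.225,0,0,-2.3,0.03,-0.001,-0.27,0,0,-2.3,0.03,-0.001,-0.315,0,0,-2.3,0.03,-0.001,-0.345,0,0,-2.3,0.03,-0.001,-0.36,0,0,-2.3,0.03,-0.001,-0.36,0,0,-2.3,0.03,-0.001,-0.36,0,0,-2.3,0.03,-0.001,-0.36,0,0,-2.3], claw=0)

```text
clock: 4.3
eef_pos: [511.1, -205.4, 46.9]
eef_rot: [-3.141, 0.002, 3.102]
wrist_force: [0.9, -0.3, 0.1]
finger_gap: 2.1
finger_force: 0.0
```

```bash
python3 - <<'E'
from h import *
p,W=cap('side','s3.png'); q=cap('wrist')[0]
im=np.vstack([cv2.resize(p[250:330,300:450],(800,427)),])
w=cv2.resize(q[60:420,100:460],(400,400));cv2.imwrite('pics/c3.png',np.hstack([cv2.resize(p[240:340,300:450],(400,267)),w[:267],])[:,:,::-1])
s=manip.read_state();print(s['eef_pos'],s['eef_rot'],s['wrist_force'])
E
```

```text
[ 510.85887992 -205.48284948   46.62387774] [-3.14081630e+00  1.73921215e-03  3.10127889e+00] [-0.06841263  0.41081177 -0.37497829]
```

View pics/c3.png

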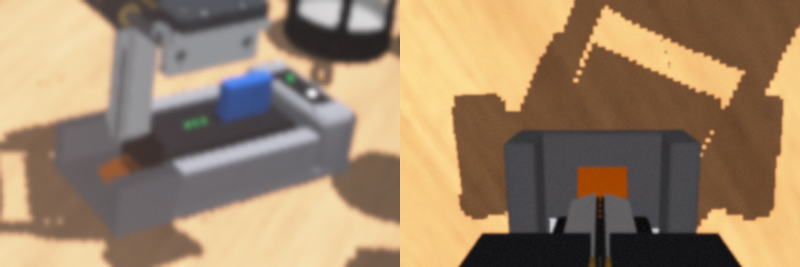

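The closed fingers sit centred over the orange tab, just outside the pack's tail, so I'm pressing now.

jog_arm(plan=[0,0,-0.02,0,0,0,0,0,-0.028,0,0,0,0,0,-0.031,0,0,0,0,0,-0.033,0,0,0,0,0,-0.035,0,0,0,0,0,-0.035,0,0,0,0,0,-0.035,0,0,0])

```text
clock: 5.1
eef_pos: [510.1, -205.5, 12.1]
eef_rot: [-3.141, -0.0, 3.101]
wrist_force: [-11.2, 4.3, 19.4]
finger_gap: 0.5
finger_force: 12.8
```

```bash
python3 - <<'E'
from h import *
p,W=cap('side')
h=cv2.cvtColor(p,cv2.COLOR_RGB2HSV);H,S,V=[h[...,i] for i in range(3)]
bl=(H>100)&(H<125)&(S>150)&(V>90);bl[:,:330]=0;bl[:260]=0
print(bl.sum(),np.argwhere(bl).mean(0),'was 392.8/270.6')
s=manip.read_state();print(s['eef_pos'],s['eef_rot'],s['wrist_force'])
E
```

```text
0 [nan nan] was 392.8/270.6
[ 510.10888331 -205.51532721   12.16656897] [-3.14137383e+00 -3.63685326e-04  3.10113985e+00] [-11.29632539   4.49678373  21.29204555]<stdin>:5: RuntimeWarning: Mean of empty slice.
  ret = um.true_divide(
```

The pack leans on the fingers with about 11 N along -x, so the catch is down. I'll back the fingers off along -x so the pack follows, then lift.

jog_arm(plan=[-0.005,0,0.0005,0,0,0,-0.01,0,0.0005,0,0,0,-0.015,0.0005,0.001,0,0,0,-0.025,0.0005,0.002,0,0,0,-0.028,0.001,0.01,0,0,0,-0.028,0.001,0.05,0,0,0,-0.028,0.001,0.1,0,0,0,-0.028,0.001,0.15,0,0,0,-0.028,0.001,0.17,0,0,0,-0.028,0.001,0.17,0,0,0,-0.028,0.001,0.17,0,0,0], claw=0.045)

```text
clock: 6.25
eef_pos: [481.9, -204.3, 180.1]
eef_rot: [3.141, -0.0, 3.101]
wrist_force: [-0.7, -0.2, -0.1]
finger_gap: 44.9
finger_force: 0.0
```

```bash
cat >> h.py <<'E'
def wr(f=None):
    c=get_calibration('wrist'); p,W=cap('wrist',f)
    h=cv2.cvtColor(p,cv2.COLOR_RGB2HSV); return c,p,W,h[...,0].astype(int),h[...,1].astype(int),h[...,2].astype(int)
E
python3 - <<'E'
from h import *
c,p,W,H,S,V=wr('w4.png')
bl=(H>100)&(H<125)&(S>150)&(V>60)
n,l,st,ce=cv2.connectedComponentsWithStats(bl.astype(np.uint8))
for i in range(1,n):
    if st[i][4]>40: X=plane(c,np.argwhere(l==i)[:,::-1],72); print(st[i],X.min(0),X.max(0),X.mean(0))
s=manip.read_state();print(s['eef_pos'],s['eef_rot'],s['wrist_force'])
E
```

```text
[274 350  16  13 183] [ 609.76230729 -215.41385742   72.        ] [ 621.67924991 -202.3830417    72.        ] [ 615.50347477 -208.96676369   72.        ]
[ 481.66027801 -204.15087803  179.35191455] [ 3.14086466e+00 -1.65729757e-03  3.10095035e+00] [-0.88062243  0.0342505  -1.00215362]
```

View pics/w4.png

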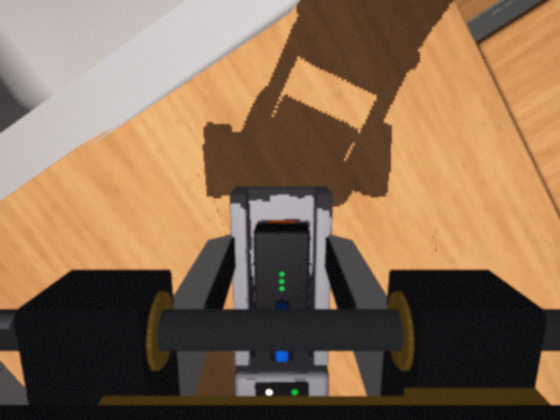

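The pack has popped out over the catch: its tail edge is at row 223 and the fin's far end at (282,355). Next I'll grip the fin.

jog_arm(plan=[0.04,-0.0015,0,0,0,0,0.08,-0.003,0,0,0,0,0.116,-0.0045,-0.02,0,0,0,0.116,-0.0045,-0.06,0,0,0,0.116,-0.0045,-0.1,0,0,0,0.116,-0.0045,-0.125,0,0,0,0.116,-0.0045,-0.133,0,0,0,0.116,-0.0045,-0.133,0,0,0,0.116,-0.0045,-0.133,0,0,0])

```text
clock: 7.2
eef_pos: [598.7, -209.1, 48.5]
eef_rot: [-3.141, 0.001, 3.101]
wrist_force: [0.6, -0.3, 0.6]
finger_gap: 44.8
finger_force: 0.0
```

jog_arm(plan=[0,0,0,0,0,0,0,0,0,0,0,0,0,0,0,0,0,0,0,0,0,0,0,0,0,0,0,0,0,0], claw=0, force=30)

```text
clock: 7.7
eef_pos: [598.4, -208.8, 47.7]
eef_rot: [3.141, 0.0, 3.101]
wrist_force: [-0.4, -0.1, 1.9]
finger_gap: 11.7
finger_force: 30.0
```

jog_arm(plan=[-0.006,0.0002,0,0,0,0,-0.014,0.0006,0,0,0,0,-0.022,0.0009,0,0,0,0,-0.03,0.0012,0,0,0,0,-0.038,0.0015,0,0,0,0,-0.046,0.0018,0,0,0,0,-0.054,0.0022,0,0,0,0,-0.062,0.0025,0,0,0,0,-0.07,0.0028,0,0,0,0,-0.078,0.0031,0,0,0,0,-0.084,0.0034,0,0,0,0,-0.084,0.0034,0,0,0,0])

```text
clock: 8.9
eef_pos: [513.5, -205.5, 47.4]
eef_rot: [3.141, -0.001, 3.101]
wrist_force: [-0.3, 0.2, -0.3]
finger_gap: 12.0
finger_force: 30.0
```

jog_arm(plan=[0,0,0.005,0,0,0,0,0,0.012,0,0,0,0,0,0.02,0,0,0,0,0,0.02,0,0,0])

```text
clock: 9.3
eef_pos: [515.0, -205.7, 68.8]
eef_rot: [-3.141, 0.002, 3.101]
wrist_force: [0.7, 0.6, -2.7]
finger_gap: 12.0
finger_force: 30.0
```

jog_arm(plan=[0,0,0.02,0,0,0,0,0.01,0.035,0,0,0,0,0.04,0.035,0,0,0,0,0.08,0.035,0,0,0,0,0.12,0.035,0,0,0,0,0.16,0.035,0,0,0,0,0.2,0.035,0,0,0,0,0.225,0.03,0,0,0,0,0.236,0.01,0,0,0,0,0.236,-0.005,0,0,0,0,0.236,-0.015,0,0,0,0,0.236,-0.023,0,0,0,0,0.236,-0.027,0,0,0,0,0.236,-0.03,0,0,0,0,0.236,-0.03,0,0,0])

```text
clock: 10.8
eef_pos: [514.4, 30.3, 37.5]
eef_rot: [-3.142, 0.0, 3.101]
wrist_force: [-1.1, -0.6, -2.0]
finger_gap: 11.9
finger_force: 30.0
```

jog_arm(plan=[0,0,-0.0015,0,0,0,0,0,-0.0015,0,0,0,0,0,-0.0015,0,0,0])

```text
clock: 11.1
eef_pos: [514.4, 30.5, 36.1]
eef_rot: [3.142, 0.0, 3.101]
wrist_force: [-0.3, -0.9, -2.3]
finger_gap: 11.9
finger_force: 30.0
```

jog_arm(plan=[0,0,-0.0007,0,0,0,0,0,-0.0015,0,0,0,0,0,-0.0015,0,0,0])

```text
clock: 11.4
eef_pos: [514.5, 30.5, 35.2]
eef_rot: [-3.142, 0.0, 3.101]
wrist_force: [-4.1, -1.0, 9.6]
finger_gap: 11.8
finger_force: 30.0
```

jog_arm(plan=[0,0,0,0,0,0,0,0,0,0,0,0,0,0,0,0,0,0,0,0,0.01,0,0,0,0,0,0.05,0,0,0,0,0.02,0.1,0,0,0,-0.01,0.05,0.145,0,0,0,-0.02,0.08,0.19,0,0,0,-0.025,0.1,0.23,0,0,0,-0.025,0.1,0.28,0,0,0,-0.025,0.1,0.33,0,0,0,-0.025,0.1,0.365,0,0,0,-0.025,0.1,0.365,0,0,0,-0.025,0.1,0.365,0,0,0,-0.025,0.1,0.365,0,0,0], claw=0.045)

```text
clock: 12.9
eef_pos: [489.0, 130.4, 398.5]
eef_rot: [-3.141, -0.002, 3.101]
wrist_force: [-0.3, -0.6, -1.2]
finger_gap: 45.2
finger_force: 0.0
```

```bash
python3 - <<'E'
from h import *
s=manip.read_state();print(s['eef_pos'],s['eef_rot'])
c,p,W,H,S,V=wr('w5.png')
np.savez('w5.npz',p=p,W=W,c=np.array([c],dtype=object))
E
```

```text
[488.95258025 130.38612367 398.49535528] [-3.14117385e+00 -1.77981492e-03  3.10089160e+00]
```

View pics/w5.png

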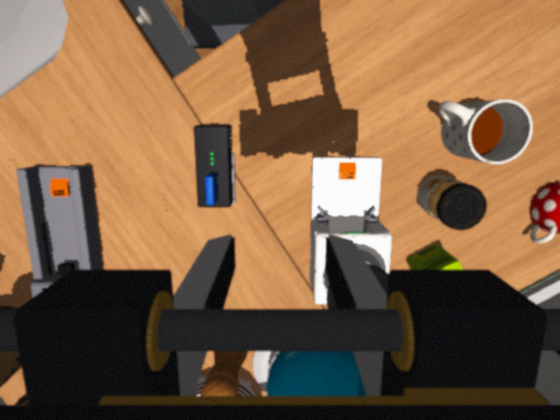

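The pack stands upright with its top spanning about (196–232, 125–207). The chopper apron has its front edge at row 157 (313–381), with the catch at (347,171).

```bash
python3 - <<'E'
from h import *
z=np.load('w5.npz',allow_pickle=True);p=z['p'];W=z['W'];c=z['c'][0]
h=cv2.cvtColor(p,cv2.COLOR_RGB2HSV);H,S,V=[h[...,i].astype(int) for i in range(3)]
d=np.array([.9992,-.0403]);n=np.array([.0403,.9992])
def rel(X): return np.c_[X[:,:2]@d,X[:,:2]@n]
def line(e,zz,nm):
    Y=plane(c,e,zz)[:,:2].astype(np.float32); f=cv2.fitLine(Y,cv2.DIST_HUBER,0,.01,.01).ravel(); f[:2]*=np.sign(f[np.argmax(abs(f[:2]))]); print(nm,np.degrees(np.arctan2(f[1],f[0])).round(2),rel(f[None,2:]).round(2))
t=(W[...,2]>22)&(W[...,2]<36); t[:110]=0;t[220:]=0;t[:,:185]=0;t[:,245:]=0
X=W[t]; print('top depth',t.sum(),np.median(X[:,2])); r=cv2.minAreaRect(X[:,:2].astype(np.float32)); print(r)
# color edges
dark=(V<90)&(S<150)|(H>90)&(H<130)&(S>100)
L=[];T=[];B=[]
for v in range(130,200): 
    q=np.where(dark[v,188:240])[0]; L.append((188+q.min()-.5,v))
    q=np.where(t[v])[0]; B.append((q.max()+.5,v))
for u in range(200,228):
    q=np.where(dark[115:150,u])[0]; T.append((u,115+q.min()-.5))
line(L,30,'packL');line(B,30,'packR');line(T,30,'tail')
for nm,m,zz in (('fin',(H>100)&(H<125)&(S>150)&(V>80),60),):
    m=m.copy();m[220:]=0;m[:,:190]=0;m[:,240:]=0
    Y=rel(plane(c,np.argwhere(m)[:,::-1],zz));print(nm,m.sum(),Y.min(0),Y.max(0))
wh=blob((V>190)&(S<45),325,185)
E=[[],[],[]]
for v in range(164,200):
    u=np.where(wh[v])[0]; E[0].append((u.min()-.5,v));E[1].append((u.max()+.5,v))
for u in range(318,376): E[2].append((u,np.where(wh[:,u])[0].min()-.5))
for e,nm in zip(E,('apL','apR','apF')): line(e,12,nm)
o=(H<16)&(S>200)&(V>150);o[:,:330]=0;o[:150]=0;o[190:]=0;o[:,365:]=0
Y=rel(plane(c,np.argwhere(o)[:,::-1],16));print('catch',Y.min(0),Y.max(0),Y.mean(0))
E
```

```text
top depth 2499 29.932223807364494
((489.04400634765625, 30.704973220825195), (51.39516830444336, 118.92947387695312), 88.16828918457031)
packL -2.36 [[460.74  27.31]]
packR -2.3 [[486.71  76.15]]
tail 87.94 [[425.92  54.99]]
fin 282 [493.78459105  44.05038619] [536.23415081  57.51266379]
apL -2.18 [[512.09 197.06]]
apR -2.1 [[510.75 300.8 ]]
apF 87.69 [[474.43 233.2 ]]
catch [482.17957001 238.4295322 ] [503.15254245 260.09483827] [492.23974241 249.68844779]
```

jog_arm(plan=[-0.015,-0.03,-0.035,0,0,0,-0.03,-0.06,-0.07,0,0,0,-0.04,-0.085,-0.11,0,0,0,-0.0455,-0.097,-0.155,0,0,0,-0.0455,-0.097,-0.2,0,0,0,-0.0455,-0.097,-0.245,0,0,0,-0.0455,-0.097,-0.29,0,0,0,-0.0455,-0.097,-0.33,0,0,0,-0.0455,-0.097,-0.36,0,0,0,-0.0455,-0.097,-0.38,0,0,0,-0.0455,-0.097,-0.39,0,0,0,-0.0455,-0.097,-0.393,0,0,0,-0.0455,-0.097,-0.393,0,0,0,-0.0455,-0.097,-0.393,0,0,0], claw=0.07)

```text
clock: 14.35
eef_pos: [444.3, 33.5, 7.3]
eef_rot: [3.142, 0.001, 3.101]
wrist_force: [0.6, -0.2, -0.1]
finger_gap: 70.0
finger_force: 0.0
```

jog_arm(plan=[0,0,0,0,0,0,0,0,0,0,0,0,0,0,0,0,0,0,0,0,0,0,0,0], claw=0.04, force=35)

```text
clock: 14.75
eef_pos: [444.0, 33.5, 6.8]
eef_rot: [3.142, 0.001, 3.101]
wrist_force: [-0.4, 0.1, 5.8]
finger_gap: 49.7
finger_force: 35.0
```

jog_arm(plan=[0,0,0.01,0,0,0,0,0,0.03,0,0,0,0,0.01,0.05,0,0,0,0,0.04,0.055,0,0,0,0,0.08,0.055,0,0,0,0,0.12,0.055,0,0,0,0,0.16,0.055,0,0,0,-0.0005,0.188,0.055,0,0,0,-0.0005,0.198,0.045,0,0,0,-0.0005,0.198,0.035,0,0,0,-0.0005,0.198,0.028,0,0,0,-0.0005,0.198,0.028,0,0,0,-0.0005,0.198,0.028,0,0,0])

```text
clock: 16.05
eef_pos: [443.4, 230.5, 34.3]
eef_rot: [-3.141, -0.0, 3.1]
wrist_force: [0.2, -0.0, -1.7]
finger_gap: 49.6
finger_force: 35.0
```

```bash
python3 - <<'E'
from h import *
s=manip.read_state();print(s['eef_pos'],s['eef_rot'],s['wrist_force'],s['moment'])
p,W=cap('side'); q,_=cap('wrist')
cv2.imwrite('pics/c6.png',np.hstack([cv2.resize(p[150:250,210:350],(420,300)),cv2.resize(q[60:360,140:420],(280,300))])[:,:,::-1])
E
```

```text
[443.43865453 230.52808034  34.34201048] [-3.14130608e+00 -4.82847779e-04  3.09962751e+00] [ 0.18048633 -0.0040501  -1.74494834] [-0.01480054  0.05864389  0.00737846]
```

View pics/c6.png

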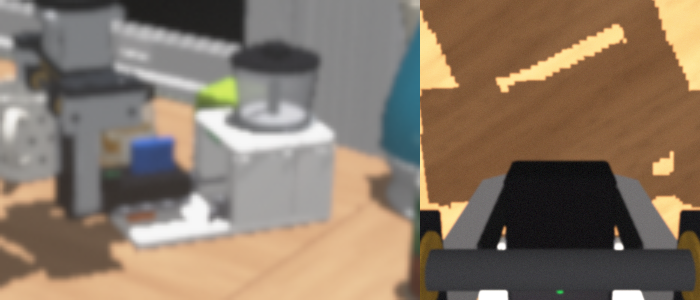

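The pack is level, aligned and just short of the rails. I'll lower it and slide it in.

jog_arm(plan=[0,0.001,-0.006,0,0,0,0,0.001,-0.012,0,0,0,0,0.001,-0.0135,0,0,0,0.006,0.0008,-0.0135,0,0,0,0.012,0.0005,-0.0135,0,0,0,0.018,0.0003,-0.0135,0,0,0,0.024,0,-0.0135,0,0,0,0.03,-0.0002,-0.0138,0,0,0,0.036,-0.0004,-0.014,0,0,0,0.036,-0.0004,-0.014,0,0,0])

```text
clock: 17.15
eef_pos: [480.1, 231.0, 20.5]
eef_rot: [3.141, 0.001, 3.101]
wrist_force: [1.3, -0.0, -0.7]
finger_gap: 49.9
finger_force: 35.0
```

jog_arm(plan=[0.006,-0.001,0,0,0,0,0.012,-0.0014,-0.0003,0,0,0,0.018,-0.0016,-0.0005,0,0,0,0.024,-0.0019,-0.0005,0,0,0,0.03,-0.0021,-0.0006,0,0,0,0.036,-0.0023,-0.0008,0,0,0,0.042,-0.0026,-0.001,0,0,0,0.042,-0.0026,-0.001,0,0,0])

```text
clock: 17.95
eef_pos: [522.1, 228.4, 19.4]
eef_rot: [3.141, 0.001, 3.101]
wrist_force: [0.6, -0.4, -0.4]
finger_gap: 49.8
finger_force: 35.0
```

jog_arm(plan=[0.005,-0.0002,-0.0002,0,0,0,0.009,-0.0004,-0.0003,0,0,0,0.012,-0.0005,-0.0004,0,0,0,0.012,-0.0005,-0.0004,0,0,0])

```text
clock: 18.35
eef_pos: [533.6, 227.9, 18.9]
eef_rot: [-3.142, 0.0, 3.101]
wrist_force: [-0.5, -0.6, -1.0]
finger_gap: 50.0
finger_force: 35.0
```

jog_arm(plan=[0.0015,0,0,0,0,0,0.0025,-0.0001,0,0,0,0,0.0025,-0.0001,0,0,0,0])

```text
clock: 18.65
eef_pos: [535.8, 227.9, 19.0]
eef_rot: [-3.142, 0.0, 3.101]
wrist_force: [-0.2, -0.1, -2.2]
finger_gap: 49.8
finger_force: 35.0
```

jog_arm(plan=[0.0007,0,0,0,0,0,0.0015,0,-0.0003,0,0,0,0.0015,0,-0.0003,0,0,0])

```text
clock: 18.95
eef_pos: [536.5, 228.0, 18.8]
eef_rot: [-3.141, -0.002, 3.101]
wrist_force: [-7.5, -1.1, 3.9]
finger_gap: 49.9
finger_force: 35.0
```

The end wall is felt at 7.5 N, so I'll let go, lift and look.

jog_arm(plan=[0,0,0,0,0,0,0,0,0,0,0,0,0,0,0,0,0,0,0,0,0.01,0,0,0,-0.005,0,0.04,0,0,0,-0.02,0,0.08,0,0,0,-0.04,0,0.125,0,0,0,-0.06,0,0.17,0,0,0,-0.06,0,0.21,0,0,0,-0.06,0,0.25,0,0,0,-0.06,0,0.25,0,0,0,-0.06,0,0.25,0,0,0], claw=0.075)

```text
clock: 20.15
eef_pos: [477.3, 227.9, 269.5]
eef_rot: [3.141, 0.002, 3.101]
wrist_force: [0.3, -0.3, -0.6]
finger_gap: 74.9
finger_force: 0.0
```

```bash
python3 - <<'E'
from h import *
c,p,W,H,S,V=wr(); s,_=cap('side'); sc,_=cap('scene')
cv2.imwrite('pics/c7.png',np.hstack([cv2.resize(p[120:260,200:360],(400,350),interpolation=2),cv2.resize(s[150:250,230:344],(399,350),interpolation=2)])[:,:,::-1])
d=np.array([.9992,-.0403]);n=np.array([.0403,.9992])
o=(H<16)&(S>180)&(V>120);o[:,:200]=0;o[:,360:]=0;o[260:]=0
X=plane(c,np.argwhere(o)[:,::-1],18); print(o.sum(),(X[:,:2]@d).min()-569.4,(X[:,:2]@d).max()-569.4, np.nanpercentile(W[o][:,2],[10,50,90,97]))
E
```

```text
361 -87.77659562728849 -63.98821993939134 [13.43244371 16.84671881 18.73537321 19.35556986]
```

View pics/c7.png

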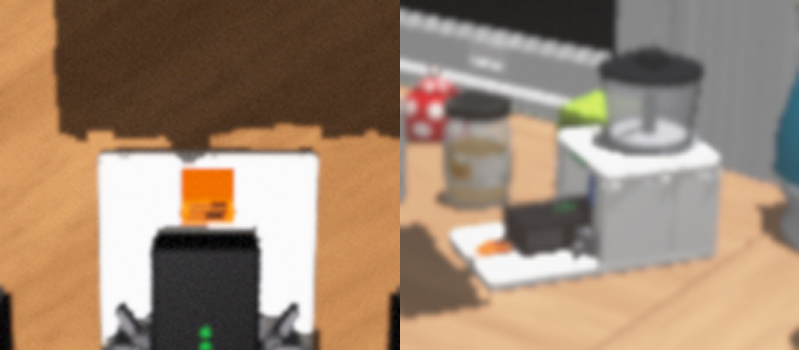

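The catch stands up behind the tail: its full tab is visible, the top is at z ≈ 18.7, and its inner edge is just clear of the pack. The fin is inside the bay.

```bash
python3 -c "
from cell import manip; print(manip.sign_off())"
```

```text
the job is handed in; nothing more can be done
None
```

The battery pack is fully home in the chopper with the orange catch up behind its tail; the arm kept clear of the bystanders, and I handed the job in at about 20 s of the 67 s allowed.

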